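# Back the sample carousel off its ratchet

### The arm

A 7-joint arm with a two-finger parallel gripper is mounted at the origin on a cart in front of the work surface, level with it; the furniture and walls round the work are solid. World frame = base frame: x ahead of the robot, y to its left, z up, the work surface at z = 0. Lengths are in m, angles in rad, forces in N, time in s.
With the tool pointing down it reaches from about 0.375 to 0.925 m from the base axis. Payload 3.1 kg.
Tool frame: the origin (TCP) lies midway between the tips of the shut fingers; the grasp point (between the pads) lies 19 mm behind it; z points along the fingers, y is the direction in which the jaws open and shut (so a half turn about z gives the same grasp; the last joint's range is limited). The gripper opens to 85 mm and grips with 20 to 120 N. Pads are 22 mm wide; open, the fingers measure 114 mm over their backs; the gripper's body (76 mm by 85 mm) begins 54 mm behind the grasp point. The pads swing forward as they close: fully open they stand 13 mm farther back than shut.
Start: joints at [1.197, 0.383, 0.044, 1.598, -0.018, 1.161, -0.05], TCP at [0.177, -0.625, 0.231] pointing down, gripper open.
Joint ranges: [-2.61, 2.61], [-0.41, 2.15], [-1.48, 1.57], [0, 2.5], [-1.57, 4.71], [0.05, 1.97], [-2.85, 2.85]. Speed limits (rad/s): [2.79, 2.79, 3.14, 3.14, 3.14, 3.14, 3.14].

### API

Orientations are given as a 3x3 rotation matrix whose columns are the frame's x, y, z axes.
In Python, from workcell import monitor, cams, arm gives the robot as it stands.
- The arm moves only by the shell command python3 -m creep 'ROWS' [FORCE]. ROWS is JSON, a list that holds one entry, the list of rows, each a list of 7 numbers: the shift along the tool's x, y, z in mm, then the turn, a rotation vector about the tool's x, y, z in degrees, then the opening, from 0 (shut) to 1 (fully open). A call has 1 to 12 rows; each row shifts and turns the pose as measured when the row begins, along the tool's axes as they then stand; what a row does not reach is not made up. A row lasts 1/10 s, in which the tool goes at most 50 mm and 8.59 degrees, less where a joint would pass 70% of its speed; a pose out of reach is approached as far as the arm can. A call is refused whole if a number of a shift passes 50 or a number of a turn 8.59, either way. A call with a gripper value outside its range is refused whole. The fingers move at their own pace and stop on an object; FORCE is the grip in N (left out, the last holds). Time passes only in rows, so rows that do not move let the fingers close. It gives the time, the measured TCP pose, the force and the opening at its end, in the units of the state.
- monitor.sense(): the state, without advancing time (a new reading comes with each control period).
- cams.capture(name): name is "scene" or "top"; returns a dict with "img" (420x560x3 uint8, blue, green, red), "vertical_fov" (degrees; the focal length in pixels is half the picture's height over the tangent of half this angle, whatever the lens; pixels are square), "cx", "cy" (the principal point, pixels), "R" (3x3) and "t" (3): a world point X has camera coordinates R X + t. Camera axes: x right, y down, z forward; pixel columns grow to the right and rows downward; lengths in m; the calibration is good to about 2 mm. A picture is of the moment at which its call begins. There is no depth.
- arm.job_done(): hands the job in, once; it reports no verdict.
The state is a dict: "clock": time; "qpos": joint angles; "qvel": joint speeds; "joint_efforts": joint torques, N m; "eef_pos": TCP position; "tool_rot": TCP orientation; "ft_force": force on the tool from outside, world axes, zero at the start; "wrist_torque": the same for the moment, N m; "width": opening from 0.0 (shut) to 1.0 (fully open).
Only numpy, scipy, OpenCV 4.12 (cv2) and the standard library are available. Lean on these libraries where they do the work, as an engineer would, in place of code of your own. Each camera call takes 0.05 s, during which the arm holds its last target.

### The job

The sample carousel was indexed too far. Lift the red ratchet pawl well clear of the teeth first and leave it up, then turn the carousel backward (clockwise seen from above; the black knob is there for this) until the small copper-coloured sample, still in its pocket, stands right in front of the yellow pointer, and let go.

Things in the scene. Friction and masses are not known exactly. Their poses are not given: they have to be found in the camera images.
- carousel: Fixed round grey base, 232 mm wide; origin on the table on the wheel's vertical axis, z up, level. The aluminium wheel on it (188 mm wide, top 28 mm up) has 24 saw teeth 10 mm high round its top edge and five loose samples in shallow pockets, tops up to 61 mm up. Pawl down, the teeth block clockwise turning; pawl up, it turns with about 2 N at the knob, stays where left and has 1.6 rad of backward travel.
- pawl (a joint): Lift angle (rad) of the red pawl, a bar 12 mm wide along the base's y: 0 = nose in the teeth, grows as the nose end is lifted, clear from 0.15, stop at 1.2. Pivot at (0, -170, 45) mm in the base's frame, axis along the base's x, between two ears (35 mm wide overall, tops 56 mm up). Stiff: about 2 N at the tab, and it stays where it is left.
- pawl_tab (a point): Centre of the top of the upright red grip tab on the pawl: 12 mm thick along the base's x, 18 mm along its y, free for fingers from 51 to 83 mm above the table. With the pawl down this point is at (0, -118, 83) mm in the base's frame; lifting swings it up and outward (base -y) about the pivot.
- knob (a point): Centre of the top of the upright round black knob that turns the wheel: 16 mm diameter, 58 mm tall, yellow band near its top, top 86 mm above the table, 56 mm from the wheel's axis. Moves with the wheel.
- copper_sample (a point): Centre of the top of the small copper-coloured (pinkish) cylinder, 30 mm wide, 22 mm high, lying loose in its shallow pocket on the wheel (2 mm play), 53 mm from the axis, 60 degrees clockwise of the knob, top 50 mm above the table. Rides with the wheel.
- pointer_mark (a point): Spot in front of the yellow pointer where the centre of the copper-coloured sample belongs: 53 mm from the axis towards the pointer, 50 mm up. The pointer is a yellow block clipped to the base outside the wheel, its finger pointing inward over the teeth, top 64 mm up; it stands 29 to 57 degrees clockwise of the sample at the start.
Mind the look-alikes: they are no part of the job. What is shaped like the part that bears copper_sample but purple is not meant.

How it is judged:
On the way, in this order (a step that is already met when the one before it is completed fails the run):
1. the pawl is lifted clear of the teeth before the wheel is turned (value of joint pawl above 0.22 rad and distance of knob from where it was at the start of the episode below 0.012 m), for 0.2 s.
2. the wheel is turned back until the copper-coloured sample stands at the pointer (horizontal distance between copper_sample and pointer_mark below 0.014 m and value of joint pawl above 0.22 rad and horizontal distance between copper_sample and knob below 0.066 m), for 0.2 s.
At the end, for the whole second after the job is handed in: The pawl is left lifted by more than 0.22 rad; the copper-coloured sample still stands in its pocket beside the knob (within 66 mm of it, top below 56 mm), and its centre stays within 14 mm of the pointer mark (about 15 degrees of wheel) (all of step 2 and height (world z) of copper_sample below 0.056 m); the robot touches nothing.
It fails at once if the wheel is forced round with the pawl still in the teeth (value of joint pawl below 0.12 rad and distance of knob from where it was at the start of the episode above 0.014 m).
It also fails if it takes over 35 s, if anything falls off the work surface, if the arm or the gripper's body presses on something with over 40 N, if the wrist force passes 120 N, or if a joint passes its speed limit or range.

## Working session

There is one attempt and no reset: what is moved stays moved. The work goes in short steps, Python scripts to look and compute and a shell command to move; the robot and the scene stay as the last step left them, time stands still between calls to the robot, and variables do not carry over. Pictures are saved under pics/ and viewed, and the job is handed in when it is done.

```bash
ls; mkdir -p pics; python3 - <<'E'
from workcell import monitor, cams, arm
import cv2,numpy as np,json
s=monitor.sense()
for k,v in s.items(): print(k,np.round(v,4).tolist())
for n in ("scene","top"):
    c=cams.capture(n); cv2.imwrite(f"pics/{n}0.png",c["img"])
    R=np.array(c["R"]);print(n,c["vertical_fov"],c["cx"],c["cy"],np.round(R,4).tolist(),c["t"], -R.T@np.array(c["t"]))
    print([k for k in c])
E
```

```text
pics
clock 0.0
qpos [1.1972, 0.3839, 0.0438, 1.5996, -0.0179, 1.1612, -0.0499]
qvel [0.0008, 0.0002, -0.0003, 0.0015, -0.0, 0.0024, -0.0002]
joint_efforts [0.0, -43.3457, 1.0244, -24.9512, 0.0106, 0.0113, 0.0]
eef_pos [0.1767, -0.6245, 0.2298]
tool_rot [[0.9622, 0.2724, -0.0009], [0.2724, -0.9622, 0.0026], [-0.0001, -0.0027, -1.0]]
ft_force [-0.3867, 0.3321, -0.9201]
wrist_torque [0.0182, -0.0345, 0.0109]
width 0.9947
scene 43.49914298777686 277.2561904318156 212.78082940017924 [[0.7861, -0.6178, -0.0192], [-0.4382, -0.5351, -0.7223], [0.4359, 0.5762, -0.6913]] [-0.39437007  0.3338711   0.61098874] [ 0.18998691 -0.41704381  0.65596062]
['img', 'vertical_fov', 'cx', 'cy', 'R', 't']
top 48.10919430667421 270.43034375059926 193.10220997598083 [[-0.0069, -0.9999, 0.0137], [-0.9855, 0.0045, -0.1699], [0.1698, -0.0146, -0.9854]] [0.05322752 0.56759571 0.83832216] [0.41735882 0.06295804 0.92175376]
['img', 'vertical_fov', 'cx', 'cy', 'R', 't']
```

View pics/scene0.png

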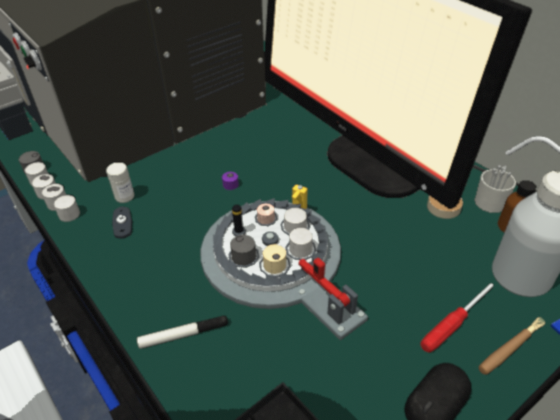

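View pics/top0.png

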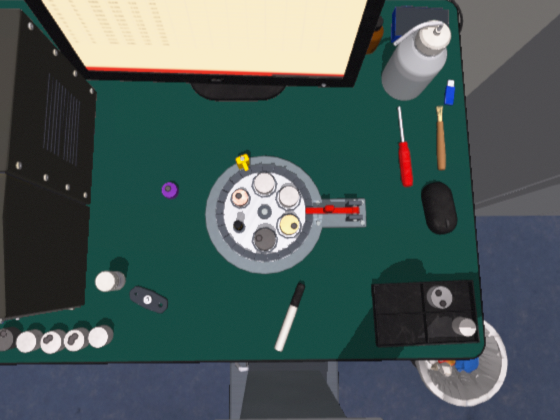

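```bash
cat > h.py <<'E'
from workcell import monitor, cams, arm
import cv2,numpy as np
def proj(c,X):
    f=c["img"].shape[0]/2/np.tan(np.radians(c["vertical_fov"])/2)
    p=np.array(c["R"])@np.array(X)+np.array(c["t"]); return np.array([c["cx"]+f*p[0]/p[2],c["cy"]+f*p[1]/p[2]])
def ray(c,u,v,z):
    f=c["img"].shape[0]/2/np.tan(np.radians(c["vertical_fov"])/2)
    R=np.array(c["R"]);o=-R.T@np.array(c["t"]);d=R.T@np.array([(u-c["cx"])/f,(v-c["cy"])/f,1])
    return o+d*(z-o[2])/d[2]
def tri(ca,pa,cb,pb):
    A=[];B=[]
    for c,p in((ca,pa),(cb,pb)):
        o=ray(c,*p,1.0);e=ray(c,*p,0.0);d=(e-o)/np.linalg.norm(e-o);P=np.eye(3)-np.outer(d,d);A.append(P);B.append(P@o)
    x=np.linalg.lstsq(np.vstack(A),np.hstack(B),rcond=None)[0]
    return x
def crop(c,x,y,w,h,k,fn): cv2.imwrite(fn,cv2.resize(c["img"][y:y+h,x:x+w],None,fx=k,fy=k,interpolation=cv2.INTER_CUBIC))
E
python3 - <<'E'
from h import *
t=cams.capture("top");s=cams.capture("scene")
crop(t,195,145,185,140,4,"pics/t1.png");crop(s,190,165,190,180,3,"pics/s1.png")
for n,c in(("t",t),("s",s)):
    h=cv2.cvtColor(c["img"],cv2.COLOR_BGR2HSV)
    for nm,lo,hi in(("red",(0,180,80),(6,255,255)),("yel",(20,180,100),(32,255,255)),("cop",(3,40,120),(14,150,255))):
        m=cv2.inRange(h,lo,hi);N,_,st,ce=cv2.connectedComponentsWithStats(m)
        for i in range(1,N):
            x,y=ce[i]
            if st[i,4]>4 and 190<x<385 and 140<y<350: print(n,nm,st[i].tolist(),ce[i].round(1).tolist())
E
```

```text
t red [306, 205, 53, 9, 305] [332.3, 209.6]
t yel [236, 154, 13, 17, 144] [242.8, 161.9]
t cop [232, 189, 16, 17, 132] [239.5, 197.8]
s red [300, 259, 49, 46, 514] [323.4, 279.2]
s yel [294, 190, 3, 4, 8] [294.6, 191.2]
s yel [294, 190, 12, 17, 134] [300.6, 198.2]
s cop [256, 203, 18, 21, 207] [263.8, 213.4]
s cop [298, 261, 3, 6, 6] [298.5, 263.5]
```

View pics/t1.png

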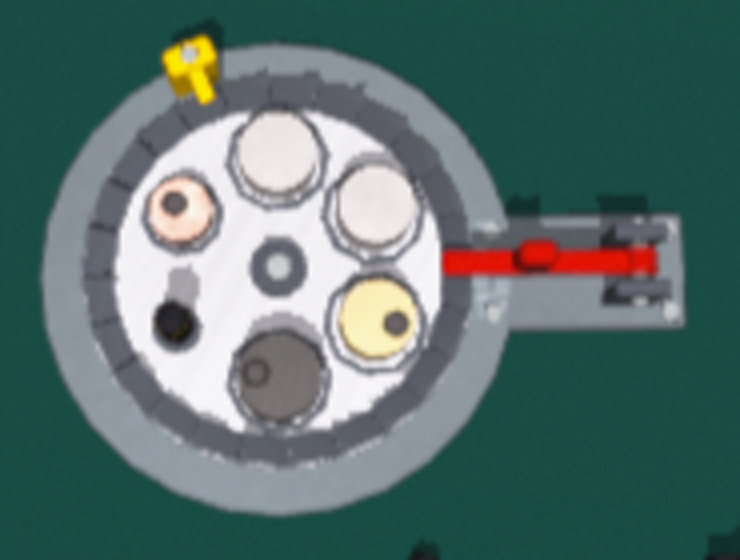

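View pics/s1.png

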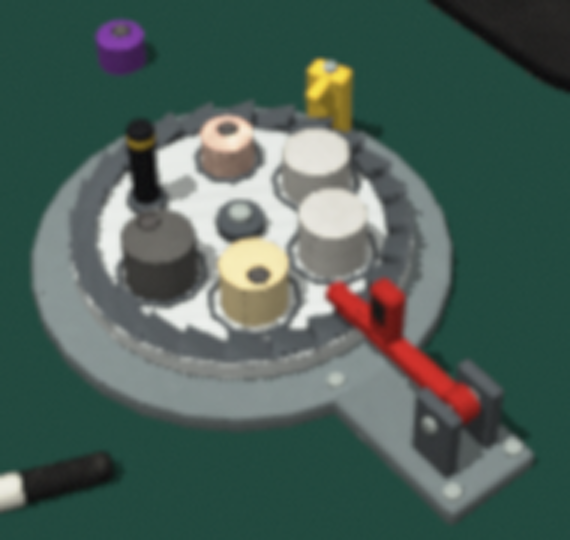

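```bash
python3 - <<'E'
from h import *
np.set_printoptions(precision=4,suppress=True)
t=cams.capture("top");s=cams.capture("scene")
T=lambda x,y:(195+x/4-.375,145+y/4-.375); S=lambda x,y:(190+x/3-.33,165+y/3-.33)
P={"knob":(T(176,320),S(141,126),.086),"cop":(T(180,206),S(227,128),.05),"tab":(T(540,248),S(389,288),.083),"hub":(T(279,266),S(241,208),.04),"ptr":(T(207,100),S(312,100),.064),"pivot":(T(640,262),S(463,403),.05)}
for k,(a,b,z) in P.items(): print(k,tri(t,a,s,b),"top",ray(t,*a,z)[:2],"scene",ray(s,*b,z)[:2])
# base disk ellipse: grey base outline (fit)
for nm,c,pts in(("top",t,[T(42,280),T(278,42),T(100,125),T(100,440),T(278,515),T(400,480),T(440,115),T(505,210)]),("sc",s,[S(33,250),S(80,345),S(200,412),S(450,265),S(320,400),S(418,180)])):
    for z in(0.01,.015,.02):
        w=np.array([ray(c,*p,z)[:2] for p in pts]);A=np.c_[2*w,np.ones(len(w))];x=np.linalg.lstsq(A,(w**2).sum(1),rcond=None)[0]
        print(nm,z,x[:2],np.sqrt(x[2]+x[0]**2+x[1]**2))
E
```

```text
knob [0.5052 0.1069 0.0897] top [0.5047 0.1076] scene [0.5081 0.1099]
cop [0.5617 0.1075 0.0544] top [0.5621 0.1079] scene [0.5647 0.1112]
tab [ 0.5366 -0.056   0.0832] top [ 0.5367 -0.0561] scene [ 0.5366 -0.0559]
hub [0.5349 0.0612 0.0449] top [0.5348 0.0615] scene [0.5384 0.0646]
ptr [0.6123 0.0948 0.0551] top [0.6098 0.0948] scene [0.6066 0.0871]
pivot [ 0.5362 -0.1089  0.0472] top [ 0.5345 -0.1075] scene [ 0.5361 -0.1109]
top 0.01 [0.5343 0.0624] 0.1154983940310923
top 0.015 [0.5337 0.0624] 0.11486500813616213
top 0.02 [0.533  0.0624] 0.11423162224123447
sc 0.01 [0.5385 0.0647] 0.11360950800423572
sc 0.015 [0.5358 0.061 ] 0.11273012384616415
sc 0.02 [0.5331 0.0572] 0.11185073968809144
```

```bash
cat > plan.py <<'E'
from h import *
from scipy.spatial.transform import Rotation as Ro
def plan(pos,R,N,show=None):
    s=monitor.sense();p0=np.array(s["eef_pos"]);R0=np.array(s["tool_rot"])
    rv=Ro.from_matrix(R0.T@R).as_rotvec();d=(np.array(pos)-p0)/N*1000
    print("t",s["clock"],"turn/row deg",np.degrees(rv/N).round(2))
    for i in range(show or N):
        Ri=R0@Ro.from_rotvec(rv*i/N).as_matrix(); print((Ri.T@d).round(1).tolist())
RD=np.array([[0,1,0],[1,0,0],[0,0,-1.]])
E
python3 - <<'E'
from plan import *
plan([.537,-.056,.18],RD,18)
t=cams.capture("top")
for p in((190,58),(182,48),(190,52),(207,98)):
    q=ray(t,195+p[0]/4-.4,145+p[1]/4-.4,.064)[:2]-[.535,.062];print(q,np.degrees(np.arctan2(q[1],q[0])))
E
```

```text
t 0.3 turn/row deg [-0.   -0.   -4.12]
[27.9, -25.0, 2.8]
[29.6, -22.9, 2.8]
[31.2, -20.7, 2.8]
[32.6, -18.4, 2.8]
[33.8, -16.0, 2.8]
[34.9, -13.6, 2.8]
[35.8, -11.0, 2.8]
[36.5, -8.4, 2.8]
[37.0, -5.8, 2.8]
[37.3, -3.1, 2.8]
[37.4, -0.4, 2.8]
[37.3, 2.3, 2.8]
[37.1, 4.9, 2.8]
[36.6, 7.6, 2.8]
[36.0, 10.2, 2.8]
[35.2, 12.8, 2.8]
[34.2, 15.3, 2.8]
[33.0, 17.7, 2.8]
[0.09499867 0.04082024] 23.252848380104606
[0.09982506 0.04458091] 24.06507779950526
[0.09788577 0.04082992] 22.641895362101263
[0.07580303 0.03283414] 23.419886867283363
```

```bash
python3 -m creep '[[[28,-25,3,0,0,-4.1,1],[30,-23,3,0,0,-4.1,1],[31,-21,3,0,0,-4.1,1],[33,-18,3,0,0,-4.1,1],[34,-16,3,0,0,-4.1,1],[35,-14,3,0,0,-4.1,1],[36,-11,3,0,0,-4.1,1],[36,-8,3,0,0,-4.1,1],[37,-6,3,0,0,-4.1,1],[37,-3,3,0,0,-4.1,1]]]' 30; python3 - <<'E'
from plan import *
plan([.537,-.056,.16],RD,10)
E
```

```text
clock: 1.35
eef_pos: [0.3771, -0.3045, 0.1998]
tool_rot: [[0.537, 0.844, -0.0], [0.844, -0.537, -0.01], [-0.008, 0.005, -1.0]]
ft_force: [0.6, -0.7, -0.6]
width: 0.998
t 1.35 turn/row deg [ 0.01  0.05 -3.25]
[29.6, 0.1, 3.7]
[29.5, 1.8, 3.8]
[29.4, 3.5, 3.8]
[29.1, 5.1, 3.8]
[28.8, 6.8, 3.8]
[28.4, 8.4, 3.9]
[27.8, 10.0, 3.9]
[27.2, 11.6, 3.9]
[26.5, 13.1, 3.9]
[25.7, 14.6, 4.0]
```

```bash
python3 -m creep '[[[30,0,4,0,0,-3.3,1],[30,2,4,0,0,-3.3,1],[29,4,4,0,0,-3.3,1],[29,5,4,0,0,-3.3,1],[29,7,4,0,0,-3.3,1],[28,8,4,0,0,-3.3,1],[28,10,4,0,0,-3.3,1],[27,12,4,0,0,-3.3,1],[27,13,4,0,0,-3.3,1],[26,15,4,0,0,-3.3,1]]]'; python3 - <<'E'
from plan import *
plan([.537,-.056,.12],RD,4)
E
```

```text
clock: 2.35
eef_pos: [0.5416, -0.0419, 0.1589]
tool_rot: [[-0.035, 0.999, 0.007], [0.999, 0.035, -0.014], [-0.015, 0.006, -1.0]]
ft_force: [0.3, 0.1, -0.6]
width: 0.998
t 2.35 turn/row deg [0.09 0.21 0.5 ]
[-3.3, -1.3, 9.8]
[-3.4, -1.3, 9.8]
[-3.4, -1.2, 9.7]
[-3.5, -1.2, 9.7]
```

```bash
python3 -m creep '[[[-4,-1,8,0,0,0.5,1],[-4,-1,10,0,0.2,0.5,1],[-4,-1,10,0,0.2,0.5,1],[-3,-1,10,0,0.2,0.5,1],[0,0,0,0,0,0,1]]]'; python3 - <<'E'
from plan import *
plan([.537,-.056,.06],RD,6)
t=cams.capture("top");s=cams.capture("scene")
crop(t,195,145,185,140,4,"pics/t2.png");crop(s,190,165,190,180,3,"pics/s2.png")
E
```

```text
clock: 2.85
eef_pos: [0.5388, -0.0555, 0.1181]
tool_rot: [[-0.002, 1.0, 0.007], [1.0, 0.002, -0.001], [-0.001, 0.007, -1.0]]
ft_force: [-0.5, -0.2, -0.8]
width: 1.001
t 2.85 turn/row deg [0.07 0.01 0.02]
[-0.1, -0.4, 9.7]
[-0.1, -0.4, 9.7]
[-0.1, -0.3, 9.7]
[-0.1, -0.3, 9.7]
[-0.1, -0.3, 9.7]
[-0.1, -0.3, 9.7]
```

View pics/s2.png

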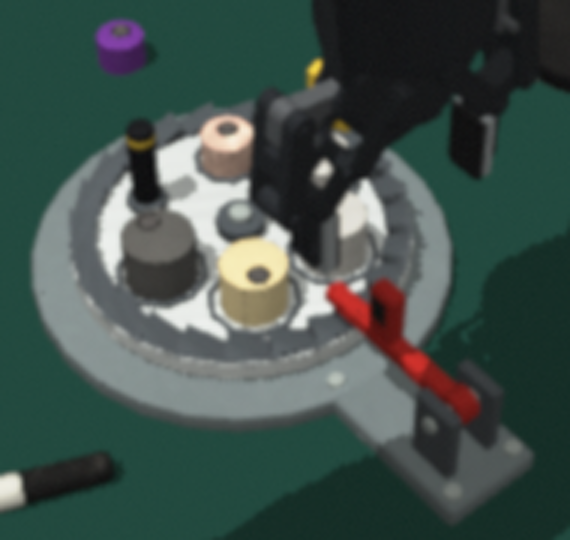

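```bash
python3 -m creep '[[[0,-0.5,10,0,0,0,1],[0,-0.5,10,0,0,0,1],[0,-0.5,10,0,0,0,1],[0,0,10,0,0,0,1],[0,0,10,0,0,0,1],[0,0,10,0,0,0,1],[0,0,2,0,0,0,1]]]'; python3 - <<'E'
from plan import *
plan([.537,-.056,.056],RD,1)
E
```

```text
clock: 3.65
eef_pos: [0.54, -0.0548, 0.0531]
tool_rot: [[-0.003, 1.0, 0.012], [1.0, 0.003, -0.001], [-0.001, 0.012, -1.0]]
ft_force: [-0.1, 0.6, -0.7]
width: 1.001
t 3.65 turn/row deg [0.67 0.06 0.16]
[-1.2, -3.0, -2.9]
```

```bash
python3 -m creep '[[[-1,-3,-3,0.6,0,0,1],[0,-1,-1,0,0,0,1],[0,0,0,0,0,0,0.3],[0,0,0,0,0,0,0.1],[0,0,0,0,0,0,0],[0,0,0,0,0,0,0],[0,0,0,0,0,0,0],[0,0,0,0,0,0,0]]]' 35; python3 - <<'E'
from plan import *
plan([.537,-.056,.056],RD,1)
t=cams.capture("top");s=cams.capture("scene")
crop(s,190,165,190,180,3,"pics/s3.png")
E
```

```text
clock: 4.45
eef_pos: [0.5366, -0.0558, 0.0587]
tool_rot: [[-0.003, 1.0, 0.002], [1.0, 0.003, -0.002], [-0.002, 0.002, -1.0]]
ft_force: [-0.7, -0.1, 1.2]
width: 0.13
t 4.45 turn/row deg [0.13 0.09 0.17]
[-0.2, 0.3, 2.7]
```

View pics/s3.png

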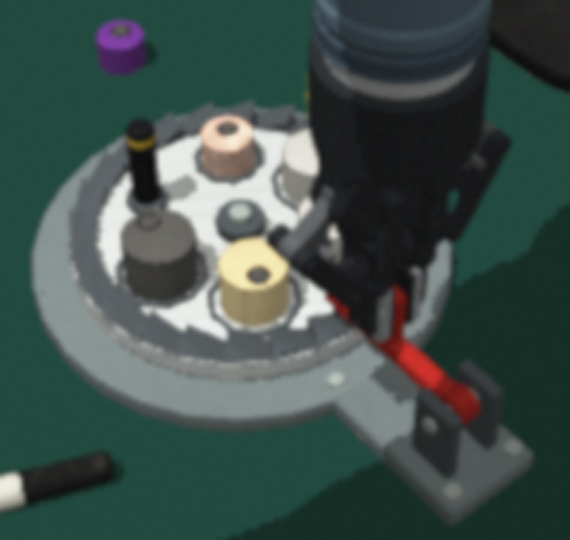

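```bash
python3 -m creep '[[[-1.1,0,-3.6,0,4,0,0],[-1.1,0,-3.6,0,4,0,0],[-1.1,0,-3.6,0,4,0,0],[-1.1,0,-3.6,0,4,0,0]]]'; python3 - <<'E'
from plan import *
s=monitor.sense();p=s["eef_pos"];print(np.hypot(p[1]+.108,p[2]-.045),np.degrees(np.arctan2(p[2]-.045,p[1]+.108)-np.arctan2(.0137,.052)),np.degrees(np.arcsin(s["tool_rot"][2][0])),s["wrist_torque"])
E
```

```text
clock: 4.95
eef_pos: [0.5365, -0.0611, 0.0729]
tool_rot: [[-0.008, 1.0, 0.0], [0.96, 0.008, 0.28], [0.28, 0.003, -0.96]]
ft_force: [-0.1, -1.0, -1.2]
width: 0.131
0.0545919038650678 16.007480009774486 16.250543588851716 [-0.4797111   0.28246717 -0.08474866]
```

```bash
python3 -m creep '[[[-1.1,0,-3.6,0,4,0,0],[-1.1,0,-3.6,0,4,0,0],[-1.1,0,-3.6,0,4,0,0],[-1.1,0,-3.6,0,4,0,0],[0,0,0,0,0,0,0]]]'; python3 - <<'E'
from plan import *
s=monitor.sense();p=s["eef_pos"];print(np.hypot(p[1]+.108,p[2]-.045),np.degrees(np.arctan2(p[2]-.045,p[1]+.108)-np.arctan2(.0137,.052)),np.degrees(np.arcsin(s["tool_rot"][2][0])),s["wrist_torque"])
t=cams.capture("top");s=cams.capture("scene")
crop(s,190,165,190,180,3,"pics/s4.png")
E
```

```text
clock: 5.45
eef_pos: [0.5366, -0.0717, 0.0856]
tool_rot: [[-0.002, 1.0, 0.001], [0.836, 0.001, 0.548], [0.548, 0.002, -0.836]]
ft_force: [-0.8, 0.8, 3.7]
width: 0.133
0.05447655696562766 33.43047255195615 33.26145305848027 [-0.11411491  0.22989043  0.09928741]
```

View pics/s4.png

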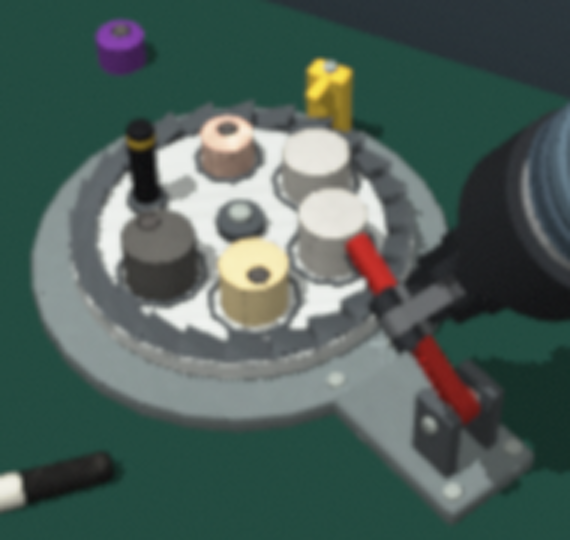

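```bash
python3 -m creep '[[[0,0,0,0,0,0,0.5],[0,0,0,0,0,0,0.5],[0,0,0,0,0,0,0.5],[0,0,-10,0,0,0,0.5],[0,0,-20,0,0,0,0.5],[0,0,-30,0,0,0,0.5],[0,0,-30,0,0,0,0.5],[0,0,-20,0,0,0,0.5]]]'; python3 - <<'E'
from plan import *
t=cams.capture("top");s=cams.capture("scene")
crop(s,190,165,190,180,3,"pics/s5.png")
plan([.51,0.03,.20],RD,6)
E
```

```text
clock: 6.35
eef_pos: [0.5346, -0.1303, 0.1798]
tool_rot: [[-0.012, 1.0, -0.007], [0.842, 0.014, 0.539], [0.539, 0.001, -0.842]]
ft_force: [0.3, -0.7, 0.3]
width: 0.5
t 6.45 turn/row deg [ 0.02 -5.42  0.11]
[24.6, -4.1, 11.8]
[25.6, -4.1, 9.4]
[26.3, -4.2, 7.0]
[26.9, -4.2, 4.5]
[27.1, -4.3, 1.9]
[27.2, -4.3, -0.7]
```

View pics/s5.png

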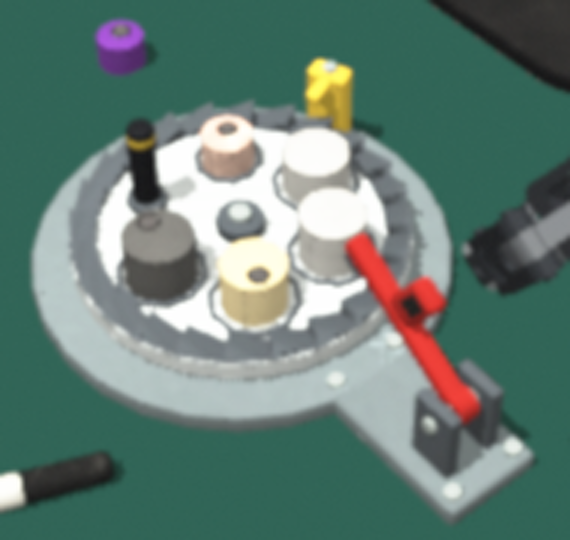

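```bash
python3 - <<'E'
from plan import *
print(np.round(monitor.sense()["qpos"],2))
plan([.505,0.107,.17],RD,8)
E
```

```text
[ 1.02  0.54 -0.73  1.73 -0.2   1.19  0.43]
t 6.45 turn/row deg [ 0.01 -4.06  0.08]
[24.5, -3.6, 17.2]
[25.7, -3.6, 15.4]
[26.7, -3.7, 13.5]
[27.6, -3.7, 11.6]
[28.3, -3.7, 9.6]
[28.9, -3.8, 7.6]
[29.4, -3.8, 5.5]
[29.7, -3.9, 3.4]
```

```bash
python3 -m creep '[[[24,-4,17,0,-4,0,0.5],[26,-4,15,0,-4,0,0.5],[27,-4,13,0,-4,0,0.5],[28,-4,12,0,-4,0,0.5],[28,-4,10,0,-4,0,0.5],[29,-4,8,0,-4,0,0.5],[29,-4,5,0,-4,0,0.5],[30,-4,3,0,-4,0,0.5],[0,0,0,0,0,0,0.5]]]'; python3 - <<'E'
from plan import *
print(np.round(monitor.sense()["qpos"],2))
plan([.505,0.107,.11],RD,6)
E
```

```text
clock: 7.35
eef_pos: [0.4985, 0.1157, 0.1641]
tool_rot: [[-0.01, 1.0, 0.008], [1.0, 0.01, -0.013], [-0.013, 0.008, -1.0]]
ft_force: [-0.3, 1.1, -0.7]
width: 0.499
[ 0.35  0.28 -0.75  1.96  0.25  0.98 -0.51]
t 7.35 turn/row deg [0.08 0.13 0.09]
[-1.3, 1.0, 9.0]
[-1.4, 1.0, 9.0]
[-1.4, 1.0, 9.0]
[-1.4, 1.0, 9.0]
[-1.4, 1.1, 9.0]
[-1.4, 1.1, 9.0]
```

```bash
python3 -m creep '[[[-2,1,9,0,0.2,0,0.5],[-2,2,9,0.1,0.2,0.2,0.5],[-2,2,9,0.1,0.2,0.2,0.5],[-2,1,9,0.1,0.2,0,0.5],[-1,1,9,0,0,0,0.5],[0,0,5,0,0,0,0.5],[0,0,0,0,0,0,0.5]]]'; python3 - <<'E'
from plan import *
plan([.505,0.107,.066],RD,5)
t=cams.capture("top");s=cams.capture("scene")
crop(s,190,165,190,180,3,"pics/s6.png");crop(t,195,145,185,140,4,"pics/t6.png")
E
```

```text
clock: 8.05
eef_pos: [0.5038, 0.099, 0.1057]
tool_rot: [[0.005, 1.0, -0.006], [1.0, -0.005, 0.0], [0.0, -0.006, -1.0]]
ft_force: [-0.7, -0.1, 0.1]
width: 0.501
t 8.05 turn/row deg [-0.07 -0.   -0.06]
[1.6, 0.3, 7.9]
[1.6, 0.3, 7.9]
[1.6, 0.3, 7.9]
[1.6, 0.3, 7.9]
[1.6, 0.3, 7.9]
```

View pics/s6.png

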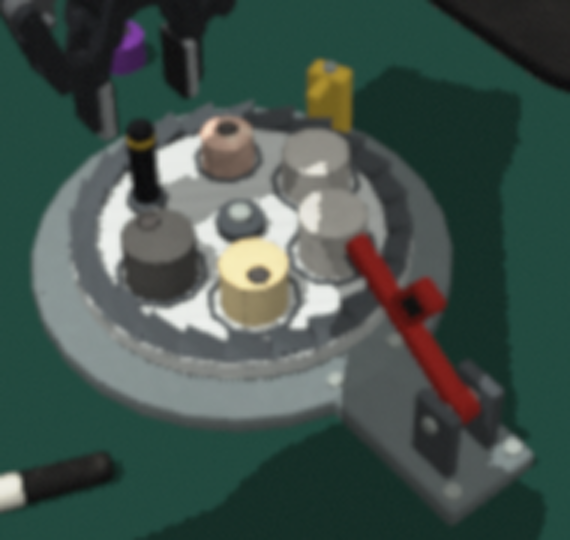

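```bash
python3 -m creep '[[[2,0,8,0,0,0,0.5],[2,0,8,0,0,0,0.5],[2,0,8,0,0,0,0.5],[1,0,8,0,0,0,0.5],[0,0,5,0,0,0,0.5],[0,0,0,0,0,0,0.5]]]'; python3 - <<'E'
from plan import *
plan([.505,0.107,.066],RD,1)
s=cams.capture("scene")
crop(s,190,165,190,180,3,"pics/s7.png")
E
```

```text
clock: 8.75
eef_pos: [0.505, 0.109, 0.0676]
tool_rot: [[0.002, 1.0, -0.001], [1.0, -0.002, 0.001], [0.001, -0.001, -1.0]]
ft_force: [-0.4, -0.4, -0.2]
width: 0.499
t 8.75 turn/row deg [-0.08 -0.08 -0.11]
[-2.0, -0.0, 1.6]
```

View pics/s7.png

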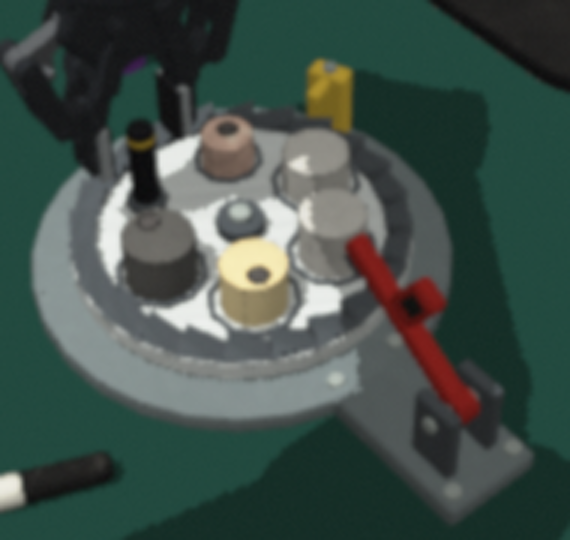

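```bash
python3 - <<'E'
from plan import *
s=cams.capture("scene");t=cams.capture("top")
for X in([.505,.109,.0676],[.505,.109,.086],[.505,.107,.086],[.526,.109,.075],[.484,.109,.075]): print((proj(s,X)-[190,165])*3,(proj(t,X)-[195,145])*4)
E
```

```text
[138.73434876 153.50096781] [173.51875722 322.00924044]
[136.18915469 128.5061804 ] [171.30872488 317.79251093]
[138.35676619 130.51368668] [175.80529181 317.76813047]
[169.67997678 126.46781343] [172.86272596 274.09842795]
[105.05750265 160.9864178 ] [172.41799119 366.96188069]
```

```bash
python3 -m creep '[[[-2,1,1,0,0,0,0.5],[0,0,0,0,0,0,0.1],[0,0,0,0,0,0,0.1],[0,0,0,0,0,0,0.1],[0,0,0,0,0,0,0.1],[0,0,0,0,0,0,0.1]]]' 25; python3 - <<'E'
from plan import *
s=cams.capture("scene")
crop(s,190,165,190,180,3,"pics/s8.png");print(np.round(monitor.sense()["qpos"],2))
E
```

```text
clock: 9.5
eef_pos: [0.5081, 0.1067, 0.0686]
tool_rot: [[0.003, 1.0, 0.003], [1.0, -0.003, 0.002], [0.002, 0.003, -1.0]]
ft_force: [-0.0, 1.6, -1.3]
width: 0.173
[ 0.3   0.44 -0.68  2.01  0.38  0.81 -0.6 ]
```

View pics/s8.png

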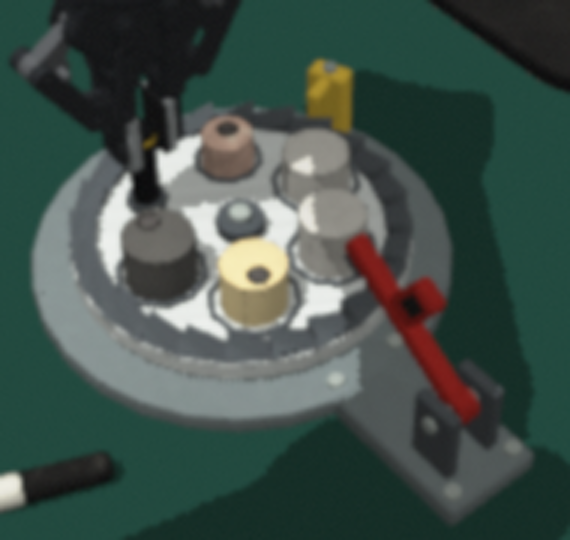

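```bash
python3 -m creep '[[[2.6,4.8,0,0,0,6,0.1],[2.6,4.8,0,0,0,6,0.1],[2.6,4.8,0,0,0,6,0.1],[0,0,0,0,0,0,0.1]]]'; python3 - <<'E'
from plan import *
s=cams.capture("scene")
crop(s,190,165,190,180,3,"pics/s9.png")
m=monitor.sense();p=m["eef_pos"][:2]-np.array([.535,.062]);print(np.linalg.norm(p),np.degrees(np.arctan2(p[1],p[0])),np.degrees(np.arctan2(m["tool_rot"][1][1],m["tool_rot"][0][1])))
E
```

```text
clock: 9.95
eef_pos: [0.5237, 0.1133, 0.0687]
tool_rot: [[0.319, 0.948, 0.004], [0.948, -0.319, 0.002], [0.003, 0.003, -1.0]]
ft_force: [1.6, 0.2, -3.7]
width: 0.174
0.05252572610929413 102.6061580853741 -18.523731458448225
```

View pics/s9.png

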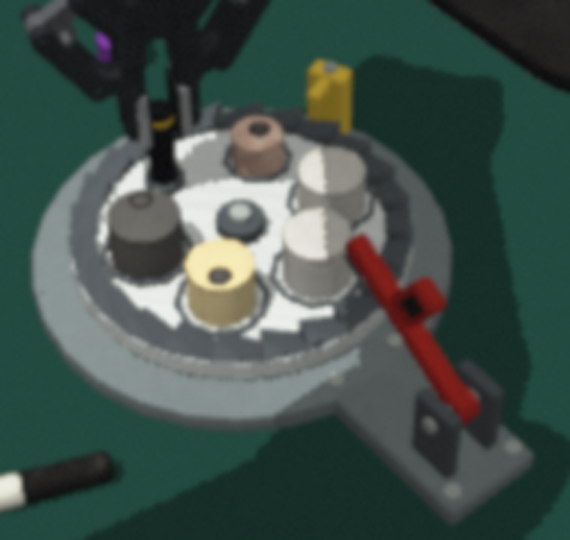

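```bash
python3 -m creep '[[[2.6,4.8,0,0,0,6,0.1],[2.6,4.8,0,0,0,6,0.1],[2.6,4.8,0,0,0,6,0.1],[0,0,0,0,0,0,0.1]]]'; python3 - <<'E'
from plan import *
s=cams.capture("scene");t=cams.capture("top")
crop(s,190,165,190,180,3,"pics/s10.png");crop(t,195,145,185,140,4,"pics/t10.png")
m=monitor.sense();p=m["eef_pos"][:2]-np.array([.535,.062]);print(np.linalg.norm(p),np.degrees(np.arctan2(p[1],p[0])),np.degrees(np.arctan2(m["tool_rot"][1][1],m["tool_rot"][0][1])))
E
```

```text
clock: 10.4
eef_pos: [0.5398, 0.1147, 0.0687]
tool_rot: [[0.594, 0.804, 0.005], [0.804, -0.594, 0.002], [0.004, 0.003, -1.0]]
ft_force: [3.4, 1.0, -4.4]
width: 0.171
0.052918782986356855 85.15864999585177 -36.35125129821567
```

View pics/s10.png

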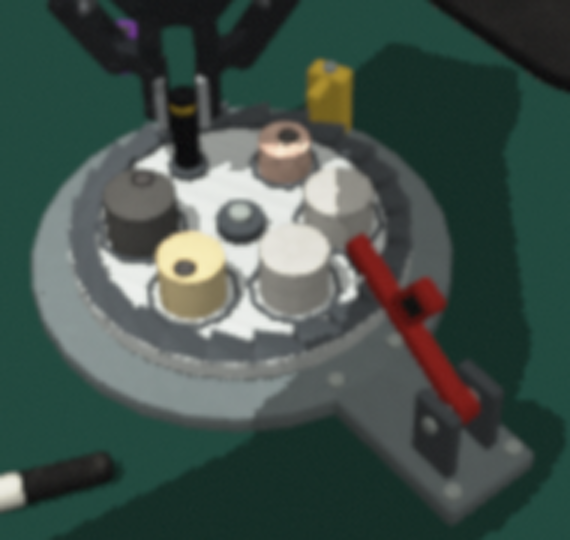

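View pics/t10.png

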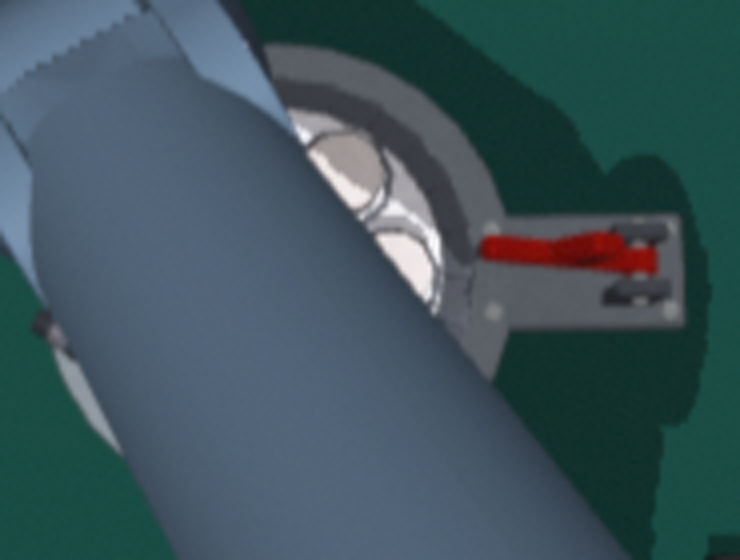

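```bash
python3 - <<'E'
from plan import *
s=cams.capture("scene")
a=np.radians(23.4)
print("mark px",(proj(s,[.535+.053*np.cos(a),.062+.053*np.sin(a),.05])-[190,165])*3+1)
p=ray(s,190+286/3-.33,165+134/3-.33,.05)[:2];print(p,p-[.537,.064],np.degrees(np.arctan2(*(p-[.537,.064])[::-1])))
E
```

```text
mark px [284.66850894 140.01380371]
[0.58726411 0.08636798] [0.05026411 0.02236798] 23.989497946164953
```

```bash
python3 -m creep '[[[0,0,0,0,0,0,0.4],[0,0,0,0,0,0,0.4],[0,0,0,0,0,0,0.4],[0,0,-8,0,0,0,0.4],[0,0,-20,0,0,0,0.4],[0,0,-40,0,0,0,0.4],[0,0,-40,0,0,0,0.4],[-25,-25,-20,0,0,0,0.4],[-30,-30,-10,0,0,0,0.4],[-30,-30,-5,0,0,0,0.4],[-30,-30,0,0,0,0,0.4],[0,0,0,0,0,0,0.4]]]'; python3 - <<'E'
from plan import *
s=cams.capture("scene");t=cams.capture("top")
crop(s,190,165,190,180,3,"pics/s11.png");crop(t,195,145,185,140,4,"pics/t11.png");cv2.imwrite("pics/tf11.png",t["img"])
E
```

```text
clock: 11.75
eef_pos: [0.3671, 0.0896, 0.2215]
tool_rot: [[0.588, 0.809, -0.007], [0.809, -0.588, -0.002], [-0.006, -0.005, -1.0]]
ft_force: [-0.1, -1.0, 0.2]
width: 0.402
```

View pics/s11.png

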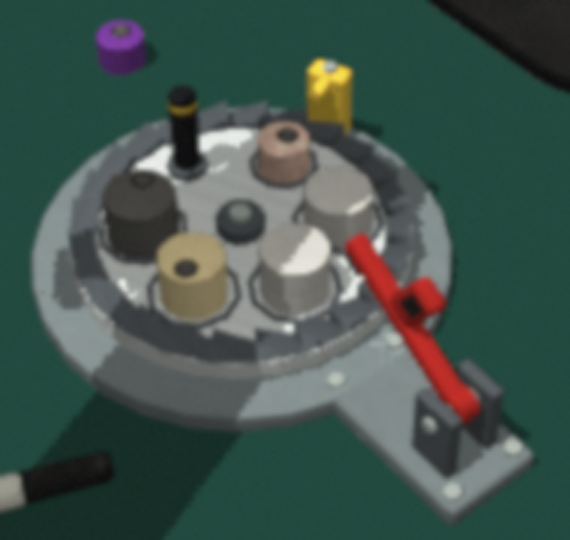

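View pics/t11.png

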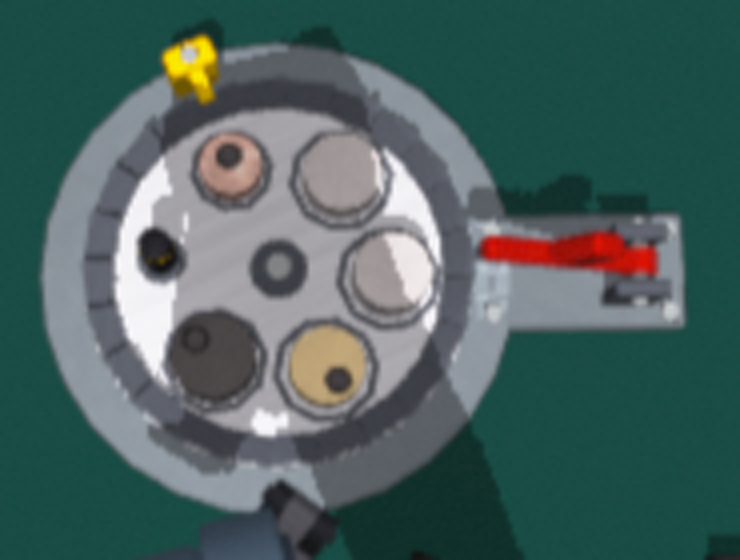

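```bash
python3 - <<'E'
from plan import *
s=cams.capture("scene");t=cams.capture("top")
ax=np.array([.535,.062])
c=ray(t,195+231/4-.4,145+166/4-.4,.05)[:2];k=ray(t,195+157/4-.4,145+246/4-.4,.086)[:2]
c3=tri(t,(195+231/4-.4,145+166/4-.4),s,(190+284/3-.33,165+134/3-.33))
a=np.radians(23.4);mk=ax+.053*np.array([np.cos(a),np.sin(a)])
print(c,c3,"angle",np.degrees(np.arctan2(*(c-ax)[::-1])),"dist mark",np.linalg.norm(c-mk),np.linalg.norm(c3[:2]-mk),"knob",np.linalg.norm(c-k))
m=monitor.sense();print(m["qvel"],m["ft_force"],m["clock"])
E
```

```text
[0.58112271 0.08399593] [0.58143134 0.08313005 0.05541037] angle 25.49649071679269 dist mark 0.0026904962062936078 0.0022111437533285554 knob 0.053844587900441464
[-0.0033296   0.03047271  0.00583181 -0.01979814 -0.00039793 -0.00023599
  0.00049505] [1.11445001 0.53624391 0.11764127] 11.95
```

```bash
python3 -m creep '[[[0,0,0,0,0,0,0.4],[0,0,0,0,0,0,0.4]]]'; python3 -c "
from workcell import arm
print(arm.job_done())"
```

```text
clock: 12.15
eef_pos: [0.3773, 0.093, 0.2243]
tool_rot: [[0.587, 0.81, 0.0], [0.81, -0.587, 0.007], [0.006, -0.004, -1.0]]
ft_force: [-0.2, 0.8, 0.1]
width: 0.399
the job is handed in; nothing more can be done
None
```

The job is handed in at 12.15 s of the allowed 35 s. The copper sample stands in its pocket at the yellow pointer, and the pawl is still up.

I gripped the red tab and swung the pawl up to about 33° (0.58 rad) before touching the wheel. I then let go of it, gripped the black knob and turned the wheel about 36° clockwise. After that I released the knob and moved the arm clear.

**Last checks, from pictures after release:**
- **Position:** the sample is about 2–3 mm from the pointer mark (limit 14 mm). By angle it is about 25.5° against 23.4° for the pointer.
- **Sample and knob:** the sample is about 54 mm from the knob (limit 66 mm).
- **Height:** casting rays from the two views put the sample's top at 55 mm, against the 50 mm stated and the 56 mm limit. The same method read 54 mm before the wheel was turned, so I take it as measurement bias, and in the pictures the sample sits level in its pocket.
- **Pawl:** both pictures show it still raised.
- **Robot:** the tool is clear of everything, at 0.22 m height, with wrist force readings near zero.

No check failed. The two cameras differ by a few millimetres, well inside the tolerance.

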